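# Unload the moulding station and start the next cycle

### The arm

A 6-joint arm with a two-finger parallel gripper is mounted at the origin on the work surface. World frame = base frame: x ahead of the robot, y to its left, z up, the work surface at z = 0. Lengths are in m, angles in rad, forces in N, time in s.
With the tool pointing down it reaches from about 0.35 to 0.85 m from the base axis. Payload 8.1 kg.
Tool frame: the origin (TCP) lies on the centre line of the jaws, within the pads' length; the fingertips stand 17 mm ahead of it and the grasp point (between the pads) lies 2 mm behind it; z points along the fingers, y is the line along which they close (so a half turn about z gives the same grasp; the last joint's range is limited). The gripper opens to 93 mm and grips with 3 to 60 N. Pads are 15 mm wide; open, the fingers measure 128 mm over their backs; the gripper's body (75 mm by 188 mm) begins 65 mm behind the grasp point.
Start: joints at [-1.341, 0.13, 1.488, -0, 1.523, -0.085], TCP at [0.186, -0.571, 0.236] pointing down, gripper open.
Joint ranges: [-2.96, 2.96], [-0.89, 2.26], [0.02, 2.5], [-1.34, 4.48], [0, 2.73], [-2.66, 2.66]. Speed limits (rad/s): [2.39, 2.39, 2.79, 3.14, 3.14, 3.14].

### API

Orientations are given as a rotation vector (axis times angle).
In Python, from plant import telemetry, viewer, order gives the robot as it stands.
- The arm moves only by the tool send_rows, never from a script. Its argument "plan" is a list that holds one entry, the list of rows, each a list of 5 numbers: the closure, from -1 (fully open) to 1 (shut), then the shift along the world's x, y, z normalised to -1 to 1, where 1 is 0.2 m, then the turn about the world's z normalised to -1 to 1, where 1 is 60 degrees. A call has 1 to 20 rows; each row is the pose to reach, as a shift and turn from the pose commanded when the call began; what a row does not reach only later rows make up. A row lasts 1/12 s, in which the tool goes at most 41.7 mm and 7.16 degrees, less where a joint would pass 70% of its speed; a pose out of reach is approached as far as the arm can. A call with a number of a shift or a turn outside -1 to 1 is refused whole. A call with a gripper value outside its range is refused whole. The fingers move at their own pace and stop on an object; "force" is the grip in N (left out, the last holds). Time passes only in rows, so rows that repeat a pose let the fingers close. It gives the time, the measured TCP pose, the force, the opening and the grip force at its end, in the units of the state.
- telemetry.read_state(): the state, without advancing time (a new reading comes with each control period).
- viewer.read_camera(name): name is "scene" or "side" or "wrist"; returns (picture, depth): 400x640x3 uint8, blue, green, red; 400x640 float32, m along the optical axis (not along the pixel's ray), 0 where there is no reading.
- viewer.calibration(name): a dict with "camera_matrix" (3x3 intrinsics, pixels), "extrinsics" (4x4, takes a point from camera to world coordinates); the wrist camera has in their place "hand_eye" (4x4, takes a point from camera to tool coordinates, whose origin is the TCP and whose axes are the flange's). Camera axes: x right, y up, looking along -z (the intrinsics and any distortion apply to the point x, -y, -z); pixel columns grow to the right and rows downward; lengths in m; the calibration is good to about 2 mm. The wrist camera is an equidistant fisheye: a pixel r from the principal point sees the ray r / f radians off the axis. A picture is of the moment at which its call begins: read the wrist's pose just before it. calibration takes no time and is no camera call.
- order.close_job(): hands the job in; it is judged then, once.
The state is a dict: "t": time; "q": joint angles; "dq": joint speeds; "joint_torque": joint torques, N m; "tool_pos": TCP position; "orientation": TCP orientation; "force": force on the tool from outside, world axes, zero at the start; "wrist_torque": the same for the moment, N m; "opening": finger opening in m; "gripper_force": force on a finger pad.
Only numpy, scipy, OpenCV 4.12 (cv2) and the standard library are available. Lean on these libraries where they do the work, as an engineer would, in place of code of your own. Each camera call takes 0.05 s, during which the arm holds its last target. There are 200 camera calls.

### The job

Lift the finished teal bracket out of the mould and stand it upright on its base in the blue collecting tray, setting it down rather than dropping it. Only once it stands there, released, press the green start button fully down and let it spring back up. Do not press the red stop button, and leave the bowl, the filament spool and the scraper where they are.

Things in the scene. Friction and masses are not known exactly. Their poses are not given: they have to be found in the camera images.
- bracket: Loose dark teal plastic bracket, about 90 g: base plate 70 (x) x 50 (y) x 12 mm with an upright rib in its middle, 16 mm thick along x, 40 mm long along y, rising 45 mm above the plate (57 mm overall). Origin: centre of the underside; z up. Grip the rib, fingers closing along x. Starts in the mould cavity, axes as the mould's, origin 28 mm above the bench, plate top flush with the mould.
- mould: Lower mould half, a pale bare-aluminium block 130 (x) x 110 (y) x 40 (z) mm fixed to the bench; open pocket in the middle of its top, 73 x 53 mm and 12 mm deep (1.5 mm play all round the bracket's plate). Origin: centre of the underside. It may stand left or right on the bench, turned up to about 0.4 rad.
- tray: Blue open collecting tray fixed to the bench, 160 (x) x 130 (y) mm outside, 22 mm high, walls and floor 4 mm thick. Origin: centre of the underside (inner floor is 4 mm above it). It stands on the other side from the mould, turned up to about 0.4 rad.
- start_top (a point): Centre of the top of the green start button's round cap (30 mm across; the point moves with it). At rest it is 58 mm above the bench and 11 mm proud of its black ring (46 mm across); it goes straight down 7 mm. Both buttons sit on a yellow control box 110 x 160 x 35 mm high, fixed, 84 mm apart; which is at which end changes.
- start (a joint): Travel of the green start button in m: 0 at rest, 0.007 fully down. A spring pushes back with about 1.5 N at the start of the travel and 5 N fully down; it comes back up by itself.
- stop_top (a point): Centre of the top of the red stop button's cap, same size as the green one. Not to be pressed.
- stop (a joint): Travel of the red stop button in m: 0 at rest, 0.007 fully down.
- bowl: Bystander: dark blue printed bowl standing on the bench, 104 mm across, 50 mm high. Origin: centre of the underside.
- spool: Bystander: small filament spool lying flat, black flanges and orange filament, 110 mm across, 50 mm high. Origin: centre of the underside.
- scraper: Bystander: scraper with an orange handle lying across the bench beyond the control box, about 200 mm long along its x. Origin: middle of the underside.
Mind the look-alikes: they are no part of the job. There is more than one size of the bracket; the one meant has the size given above. Leave any brown or purple look-alike of the mould alone.

How it is judged:
By the outcome, as a careful person would: the job done as asked, in the order asked, and still so for the second after the job is handed in, with the robot touching nothing.
It also fails if it takes over 56 s, if anything falls off the work surface, if the arm or the gripper's body presses on something with over 40 N, if the wrist force passes 120 N, or if a joint passes its speed limit or range.

## Working session

There is one attempt and no reset: what is moved stays moved. The work goes in short steps, Python scripts to look and compute and a tool call to move; the robot and the scene stay as the last step left them, time stands still between calls to the robot, and variables do not carry over. Pictures are saved under pics/ and viewed, at most 10 in all, crops included, and the job is handed in when it is done.

Besides the shell and the picture viewer there is one more tool, called after "Request:" by a JSON object that holds its "op" and its "data", one argument or row to a line. send_rows: Moves the arm, as the interface text tells. Scaled input: -1 to 1 covers 0.2 m each way for a shift and 60 degrees each way for a turn. Its arguments: {"type":"object","properties":{"plan":{"type":"array"},"force":{"type":"number"}},"required":["plan"]}

```bash
mkdir -p pics; cat > h.py <<'E'
import numpy as np, cv2
from plant import telemetry, viewer, order
def cloud(name):
    im,d=viewer.read_camera(name); c=viewer.calibration(name)
    K=np.array(c["camera_matrix"]);E=np.array(c["extrinsics"])
    v,u=np.mgrid[:400,:640]
    dist=c.get("distortion")
    p=np.stack([(u-K[0,2])/K[0,0]*d,-(v-K[1,2])/K[1,1]*d,-d],-1)
    P=p@E[:3,:3].T+E[:3,3]; P[d==0]=np.nan
    return im,d,P
E
python3 - <<'E'
from h import *
for n in("scene","side"):
    im,d,P=cloud(n); cv2.imwrite(f"pics/{n}.png",im); np.savez(f"{n}.npz",im=im,d=d,P=P)
    c=viewer.calibration(n); print(n,c.keys(),np.round(c["camera_matrix"],1).tolist(),np.round(c["extrinsics"],3).tolist(),(d>0).mean())
    print({k:v for k,v in c.items() if k not in("camera_matrix","extrinsics")})
s=telemetry.read_state();print(s["t"],s["tool_pos"],s["orientation"])
E
```

```text
scene dict_keys(['camera_matrix', 'extrinsics']) [[366.7, 0.0, 322.4], [0.0, 366.7, 198.0], [0.0, 0.0, 1.0]] [[0.518, -0.722, 0.459, 1.007], [0.855, 0.437, -0.278, -0.234], [-0.0, 0.537, 0.844, 0.965], [0.0, 0.0, 0.0, 1.0]] 0.99615234375
{}
side dict_keys(['camera_matrix', 'extrinsics']) [[436.1, 0.0, 317.9], [0.0, 436.1, 195.6], [0.0, 0.0, 1.0]] [[-0.789, 0.392, -0.473, -0.129], [-0.614, -0.474, 0.631, 0.905], [0.024, 0.788, 0.615, 0.872], [0.0, 0.0, 0.0, 1.0]] 0.9959609375
{}
0.1 [ 0.18571243 -0.57002135  0.23470366] [-3.10111130e+00 -4.92185248e-01  9.36652674e-05]
```

View pics/scene.png

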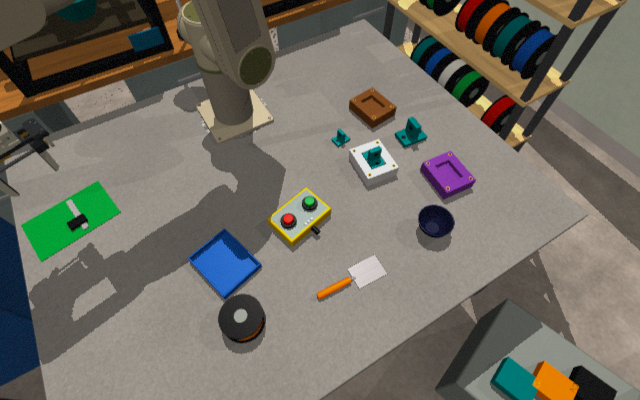

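View pics/side.png

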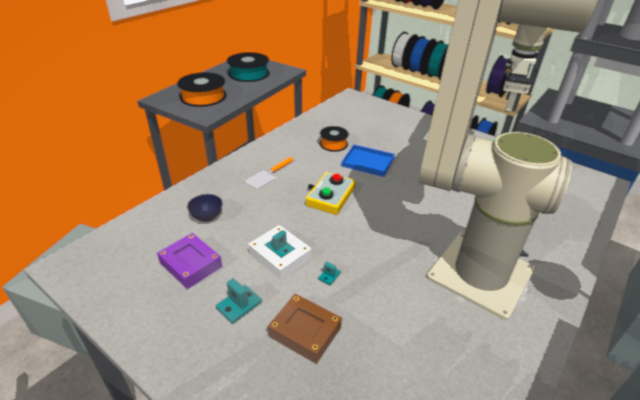

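Scene view: there are three teal brackets, a small loose one at (341,138), a bigger loose one at (410,132), and one in the pale mould at (374,157). The third fits the description, being in the bare-aluminium mould. The brown block (372,106) and purple block (447,174) are look-alikes. The tray is at (225,263), the green button at (310,202) and the red one at (288,220). The side view agrees: mould (280,247), tray (368,160), green (326,194).

```bash
cat > m.py <<'E'
from h import *
def rect(q):
    (c,s,a)=cv2.minAreaRect(q.astype(np.float32)); return np.round(c,4),np.round(s,4),round(a,1)
for n in("scene","side"):
    z=np.load(n+".npz"); im,P=z["im"],z["P"]; hsv=cv2.cvtColor(im,cv2.COLOR_BGR2HSV); H,S,V=[hsv[...,i].astype(int) for i in range(3)]
    X,Y,Z=[P[...,i] for i in range(3)]
    bench=(X>.2)&(X<1)&(abs(Y)<.6)
    def blobs(name,m,minA=15):
        k,l,st,ce=cv2.connectedComponentsWithStats((m&bench).astype(np.uint8))
        for i in range(1,k):
            if st[i,4]<minA: continue
            q=P[l==i]; print(n,name,np.round(ce[i]),st[i,4],"med",np.round(np.median(q,0),4),"zrng",np.round(np.percentile(q[:,2],[2,98]),4),*rect(q[:,:2]))
    teal=(H>80)&(H<98)&(S>120)&(V>40)
    blobs("teal",teal&(Z>.0))
    blobs("rib top",teal&(Z>.079))
    blobs("white top",(S<40)&(V>140)&(Z>.033)&(Z<.047),60)
    blobs("blue",(H>100)&(H<120)&(S>150)&(V>70)&(Z<.04),100)
    blobs("blue floor",(H>100)&(H<120)&(S>150)&(V>70)&(Z<.012),100)
    blobs("green",(H>45)&(H<80)&(S>120)&(Z>.05))
    blobs("red",((H<6)|(H>174))&(S>150)&(Z>.05)&(Z<.1))
    blobs("yellow",(H>20)&(H<35)&(S>120)&(Z>.01)&(Z<.06),60)
im=np.load("side.npz")["im"]; a=cv2.resize(im[215:340,190:365],None,fx=4,fy=4,interpolation=cv2.INTER_CUBIC); cv2.imwrite("pics/crop1.png",a)
E
python3 m.py
```

```text
scene teal [411. 133.] 498 med [0.4348 0.4674 0.0167] zrng [0.0027 0.075 ] [0.4237 0.4758] [0.0915 0.0646] 84.7
scene teal [340. 138.] 159 med [0.3156 0.257  0.0105] zrng [0.001  0.0447] [0.3121 0.2605] [0.0556 0.0367] 86.3
scene teal [374. 157.] 272 med [0.4633 0.2822 0.0417] zrng [0.0364 0.0853] [0.458  0.2894] [0.0484 0.0671] 82.9
scene rib top [375. 150.] 45 med [0.4587 0.2871 0.0836] zrng [0.0799 0.0871] [0.4584 0.2884] [0.0367 0.0126] 80.1
scene white top [373. 159.] 762 med [0.4648 0.2846 0.0391] zrng [0.0348 0.0432] [0.4554 0.2908] [0.1117 0.1337] 83.4
scene white top [298. 214.] 728 med [ 0.5146 -0.0159  0.035 ] zrng [0.0331 0.0394] [ 0.5081 -0.0136] [0.0927 0.1407] 13.3
scene blue [224. 263.] 2637 med [ 0.5255 -0.263   0.0041] zrng [0.0001 0.0226] [ 0.5253 -0.2616] [0.1624 0.1292] 15.4
scene blue floor [224. 262.] 2177 med [ 0.5224 -0.2626  0.0037] zrng [0.0001 0.0083] [ 0.5207 -0.2609] [0.1486 0.122 ] 15.0
scene green [309. 201.] 71 med [0.5004 0.0273 0.0567] zrng [0.0511 0.06  ] [0.4994 0.0287] [0.0265 0.0262] 58.6
scene red [288. 218.] 78 med [ 0.5195 -0.0544  0.0569] zr
[... 959 characters left out ...]
15.5
side white top [279. 249.] 1049 med [0.4434 0.308  0.04  ] zrng [0.0341 0.0432] [0.4568 0.2932] [0.1137 0.1355] 84.3
side blue [368. 160.] 1001 med [ 0.525  -0.2641  0.0059] zrng [0.001  0.0226] [ 0.5242 -0.2603] [0.159  0.1445] 16.0
side blue floor [368. 158.] 668 med [ 0.5335 -0.2741  0.0046] zrng [0.0006 0.0109] [ 0.5326 -0.2746] [0.1499 0.1117] 16.8
side green [326. 191.] 50 med [0.4933 0.0358 0.058 ] zrng [0.0507 0.0602] [0.495  0.0339] [0.0248 0.0243] 70.4
side red [336. 177.] 48 med [ 0.5138 -0.0448  0.0575] zrng [0.0509 0.0621] [ 0.5138 -0.047 ] [0.0239 0.0262] 64.0
side yellow [329. 200.] 454 med [0.4689 0.0556 0.0284] zrng [0.0105 0.0381] [ 0.5112 -0.0076] [0.1218 0.1659] 13.9
```

View pics/crop1.png

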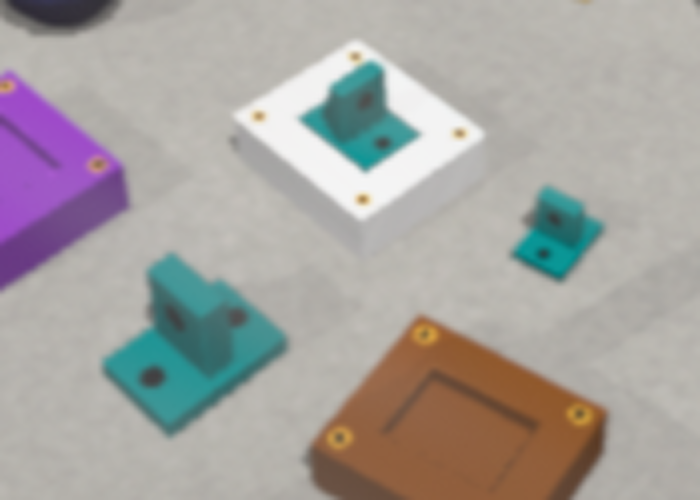

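The crop shows the medium bracket sitting in the pale aluminium block, centred near (372,115) in the crop. The loose ones are larger (195,350) and smaller (558,235), so the one in the mould is the target. I'm moving above it, turning the tool +65° so the fingers close along the mould's x.

Request:
{"op": "send_rows", "data": {
  "plan": [
    [[-1, 1, 1, 0, 0.55], [-1, 1, 1, 0, 0.55], [-1, 1, 1, 0, 0.55], [-1, 1, 1, 0, 0.55], [-1, 1, 1, 0, 0.55], [-1, 1, 1, 0, 0.55], [-1, 1, 1, 0, 0.55], [-1, 1, 1, 0, 0.55]]
  ]
}}

```text
t: 0.77
tool_pos: [0.3893, -0.3661, 0.2353]
orientation: [-2.83, -1.36, -0.003]
force: [-0.1, 0.3, -0.1]
opening: 0.0932
gripper_force: 0.0
```

Request:
{"op": "send_rows", "data": {
  "plan": [
    [[-1, 0, 1, 0, 0.53], [-1, 0, 1, 0, 0.53], [-1, 0, 1, 0, 0.53], [-1, 0, 1, 0, 0.53], [-1, 0, 1, 0, 0.53], [-1, 0, 1, 0, 0.53]]
  ]
}}

```text
t: 1.27
tool_pos: [0.3855, -0.1662, 0.2354]
orientation: [-2.347, -2.086, -0.002]
force: [0.2, -0.2, -0.4]
opening: 0.0929
gripper_force: 0.0
```

Request:
{"op": "send_rows", "data": {
  "plan": [
    [[-1, 0, 1, 0, 0], [-1, 0, 1, 0, 0], [-1, 0, 1, 0, 0], [-1, 0, 1, 0, 0], [-1, 0, 1, 0, 0], [-1, 0, 1, 0, 0]]
  ]
}}

```text
t: 1.77
tool_pos: [0.3855, 0.0338, 0.2356]
orientation: [-2.35, -2.083, -0.002]
force: [0.7, -0.2, 0.1]
opening: 0.0929
gripper_force: 0.0
```

Request:
{"op": "send_rows", "data": {
  "plan": [
    [[-1, 0.35, 1, -0.2, 0], [-1, 0.35, 1, -0.2, 0], [-1, 0.35, 1, -0.2, 0], [-1, 0.35, 1, -0.2, 0], [-1, 0.35, 1, -0.2, 0], [-1, 0.35, 1, -0.2, 0], [-1, 0.35, 1, -0.2, 0], [-1, 0.35, 1, -0.2, 0]]
  ]
}}

```text
t: 2.43
tool_pos: [0.4559, 0.2283, 0.195]
orientation: [2.356, 2.078, -0.003]
force: [0.4, -0.0, 0.4]
opening: 0.093
gripper_force: 0.0
```

```bash
cat >> h.py <<'E'
from scipy.spatial.transform import Rotation as Rn
def wcloud():
    s=telemetry.read_state(); im,d=viewer.read_camera("wrist"); c=viewer.calibration("wrist")
    K=np.array(c["camera_matrix"]);E=np.array(c["hand_eye"])
    v,u=np.mgrid[:400,:640]; x=(u-K[0,2])/K[0,0]; y=(v-K[1,2])/K[1,1]; r=np.hypot(x,y)+1e-9
    t=np.tan(np.minimum(r,1.4))/r
    p=np.stack([x*t*d,-y*t*d,-d],-1)
    P=p@E[:3,:3].T+E[:3,3]; P=P@Rn.from_rotvec(s["orientation"]).as_matrix().T+s["tool_pos"]; P[d==0]=np.nan
    return im,d,P,s
def rect(q):
    (c,s,a)=cv2.minAreaRect(q.astype(np.float32)); return np.round(c,4),np.round(s,4),round(a,1)
def hsvof(im):
    h=cv2.cvtColor(im,cv2.COLOR_BGR2HSV); return [h[...,i].astype(int) for i in range(3)]
def blobs(P,name,m,minA=30):
    k,l,st,ce=cv2.connectedComponentsWithStats(m.astype(np.uint8))
    for i in range(1,k):
        if st[i,4]>=minA:
            q=P[l==i]; print(name,np.round(ce[i]),st[i,4],"med",np.round(np.nanmedian(q,0),4),"z",np.round(np.percentile(q[:,2],[2,98]),4),*rect(q[:,:2]))
E
python3 - <<'E'
from h import *
im,d,P,s=wcloud(); cv2.imwrite("pics/w1.png",im); H,S,V=hsvof(im); Z=P[...,2]
print(s["t"],s["tool_pos"]); R=Rn.from_rotvec(s["orientation"]).as_matrix(); print(np.degrees(np.arctan2(R[1,1],R[0,1])))
teal=(H>80)&(H<98)&(S>120)&(V>30)
blobs(P,"teal",teal); blobs(P,"rib",teal&(Z>.078)&(Z<.095)); blobs(P,"white",(S<45)&(V>130)&(Z>.034)&(Z<.047),200)
E
```

```text
2.4333 [0.45591038 0.22825389 0.19501502]
-7.153560852618538
teal [257.   3.] 373 med [0.414  0.4339 0.0143] z [nan nan] [0.4201 0.4331] [0.0076 0.0639] 79.3
teal [311. 125.] 3338 med [0.4587 0.2926 0.0407] z [nan nan] [0.4569 0.2915] [0.0488 0.0692] 82.8
teal [190. 167.] 1420 med [0.3152 0.2655 0.01  ] z [nan nan] [0.3101 0.2625] [0.0393 0.0536] 5.4
teal [628. 389.] 511 med [ 1.3394 -0.5254  0.0569] z [nan nan] [ 1.3826 -0.5366] [0.0579 0.2555] 53.3
rib [310. 127.] 870 med [0.4573 0.2916 0.0852] z [0.0835 0.0866] [0.4573 0.2913] [0.0382 0.0153] 82.4
white [312. 124.] 9915 med [0.4582 0.2932 0.0403] z [0.0387 0.0418] [0.4573 0.2916] [0.1107 0.1311] 83.0
```

View pics/w1.png

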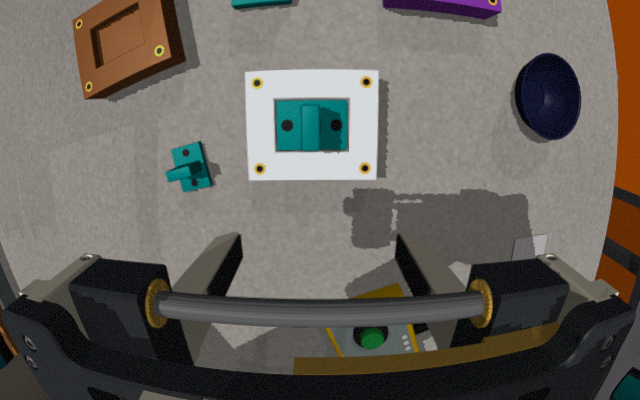

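The wrist view shows the bracket in the white mould at (311,125), rib vertical at (310,127). The mould measures (0.4573, 0.2914), yaw −7°, and the tool is already aligned.

Request:
{"op": "send_rows", "data": {
  "plan": [
    [[-1, 0.007, 0.315, 0, 0], [-1, 0.007, 0.315, 0, 0], [-1, 0.007, 0.315, 0, 0], [-1, 0.007, 0.315, -0.15, 0], [-1, 0.007, 0.315, -0.3, 0], [-1, 0.007, 0.315, -0.45, 0], [-1, 0.007, 0.315, -0.55, 0], [-1, 0.007, 0.315, -0.62, 0], [-1, 0.007, 0.315, -0.645, 0], [-1, 0.007, 0.315, -0.645, 0]]
  ]
}}

```text
t: 3.32
tool_pos: [0.4568, 0.2903, 0.0659]
orientation: [-2.358, -2.076, 0.003]
force: [0.1, 0.2, 0.1]
opening: 0.0928
gripper_force: 0.0
```

Request:
{"op": "send_rows", "data": {
  "plan": [
    [[1, 0, 0, 0, 0], [1, 0, 0, 0, 0], [1, 0, 0, 0, 0], [1, 0, 0, 0, 0], [1, 0, 0, 0, 0], [1, 0, 0, 0, 0], [1, 0, 0, 0, 0], [1, 0, 0, 0, 0], [1, 0, 0, 0, 0], [1, 0, 0, 0, 0], [1, 0, 0, 0, 0], [1, 0, 0, 0, 0]]
  ],
  "force": 15
}}

```text
t: 4.32
tool_pos: [0.4572, 0.2925, 0.0666]
orientation: [-2.356, -2.078, 0.0]
force: [0.1, 0.2, -0.5]
opening: 0.0179
gripper_force: 0.0
```

Request:
{"op": "send_rows", "data": {
  "plan": [
    [[1, 0, 0, 0, 0], [1, 0, 0, 0, 0], [1, 0, 0, 0, 0], [1, 0, 0, 0, 0], [1, 0, 0, 0, 0]]
  ]
}}

```text
t: 4.73
tool_pos: [0.4571, 0.2925, 0.0666]
orientation: [-2.356, -2.078, 0.0]
force: [0.3, -0.5, 0.1]
opening: 0.0159
gripper_force: 15.0
```

Request:
{"op": "send_rows", "data": {
  "plan": [
    [[1, 0, 0, 0.03, 0], [1, 0, 0, 0.06, 0], [1, 0, 0, 0.1, 0], [1, 0, 0, 0.15, 0], [1, 0, 0, 0.25, 0], [1, 0, 0, 0.35, 0], [1, 0, 0, 0.45, 0], [1, 0, 0, 0.5, 0], [1, 0, 0, 0.5, 0]]
  ]
}}

```text
t: 5.48
tool_pos: [0.4591, 0.2935, 0.1707]
orientation: [2.355, 2.077, 0.01]
force: [0.5, 0.7, -0.6]
opening: 0.016
gripper_force: 15.0
```

Request:
{"op": "send_rows", "data": {
  "plan": [
    [[1, 0.02, -0.06, 0, 0], [1, 0.05, -0.18, 0, 0], [1, 0.1, -0.34, 0, 0], [1, 0.15, -0.5, 0, 0], [1, 0.2, -0.66, 0, 0], [1, 0.23, -0.82, 0, 0], [1, 0.25, -0.94, 0, 0], [1, 0.25, -1, 0, 0]]
  ]
}}

```text
t: 6.15
tool_pos: [0.5067, 0.0889, 0.1649]
orientation: [-2.358, -2.075, 0.004]
force: [0.9, -0.6, -1.1]
opening: 0.0158
gripper_force: 15.0
```

Request:
{"op": "send_rows", "data": {
  "plan": [
    [[1, 0.02, -0.06, 0, 0.04], [1, 0.03, -0.18, 0, 0.08], [1, 0.04, -0.34, 0, 0.12], [1, 0.05, -0.5, 0, 0.17], [1, 0.06, -0.66, 0, 0.22], [1, 0.07, -0.82, 0, 0.27], [1, 0.09, -0.94, 0, 0.32], [1, 0.09, -1, 0, 0.37]]
  ]
}}

```text
t: 6.82
tool_pos: [0.5245, -0.1102, 0.1654]
orientation: [-1.91, -2.493, 0.002]
force: [0.4, 0.6, -2.1]
opening: 0.016
gripper_force: 15.0
```

Request:
{"op": "send_rows", "data": {
  "plan": [
    [[1, 0, -0.06, 0, 0], [1, 0, -0.18, 0, 0], [1, 0, -0.34, 0, 0], [1, 0, -0.5, 0, 0], [1, 0, -0.62, -0.05, 0], [1, 0, -0.71, -0.12, 0], [1, 0, -0.76, -0.2, 0], [1, 0, -0.77, -0.25, 0], [1, 0, -0.77, -0.25, 0], [1, 0, -0.77, -0.25, 0]]
  ]
}}

```text
t: 7.65
tool_pos: [0.5244, -0.2602, 0.1155]
orientation: [-1.91, -2.49, -0.0]
force: [-0.8, 0.3, -0.6]
opening: 0.0161
gripper_force: 15.0
```

```bash
python3 - <<'E'
from h import *
im,d,P,s=wcloud(); cv2.imwrite("pics/w2.png",im); H,S,V=hsvof(im); Z=P[...,2]
print(s["t"],s["tool_pos"],s["opening"],s["gripper_force"]); R=Rn.from_rotvec(s["orientation"]).as_matrix(); print(np.degrees(np.arctan2(R[1,1],R[0,1])))
teal=(H>80)&(H<98)&(S>120)&(V>30)
blobs(P,"teal",teal); b=(H>100)&(H<120)&(S>150)&(V>60)
blobs(P,"blue",b&(Z<.03),150)
blobs(P,"green",(H>45)&(H<80)&(S>120)&(Z>.05)&(Z<.07))
E
```

```text
7.65 [ 0.52443513 -0.26024684  0.11547642] 0.01611879497341271 14.999375939369202
15.015776103914448
teal [319. 235.] 6506 med [ 0.5223 -0.2467  0.0897] z [nan nan] [ 0.5509 -0.2802] [0.0635 0.1312] 37.3
teal [627. 391.] 442 med [ 1.3282 -0.5145  0.0525] z [nan nan] [ 1.3611 -0.5261] [0.0627 0.1836] 75.0
blue [321. 181.] 18366 med [ 0.5185 -0.2379  0.0045] z [0.0029 0.0227] [ 0.5303 -0.2627] [0.1662 0.1371] 15.0
blue [ 13. 354.] 309 med [-0.1909 -0.949  -0.0707] z [-0.0912 -0.0568] [-0.1811 -0.9492] [0.008  0.1747] 89.6
```

View pics/w2.png

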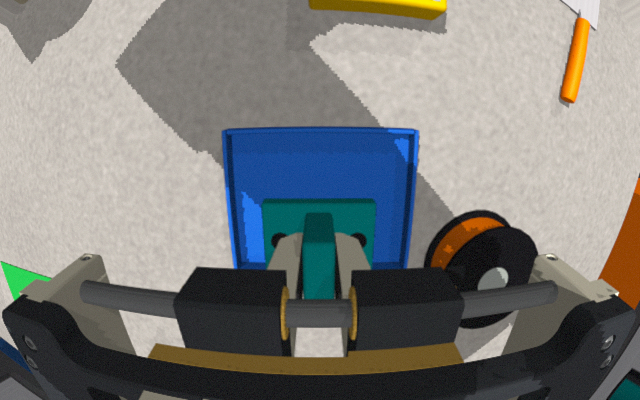

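The wrist view shows the bracket held upright at (319,235) inside the tray outline (222–418 wide). Lowering it now.

Request:
{"op": "send_rows", "data": {
  "plan": [
    [[1, 0, 0, -0.06, 0], [1, 0, 0, -0.14, 0], [1, 0, 0, -0.22, 0], [1, 0, 0, -0.29, 0], [1, 0, 0, -0.33, 0], [1, 0, 0, -0.345, 0], [1, 0, 0, -0.352, 0], [1, 0, 0, -0.355, 0], [1, 0, 0, -0.355, 0], [1, 0, 0, -0.355, 0]]
  ]
}}

```text
t: 8.53
tool_pos: [0.5259, -0.2619, 0.0467]
orientation: [1.911, 2.492, 0.0]
force: [-0.2, 0.7, -0.6]
opening: 0.0159
gripper_force: 15.0
```

Request:
{"op": "send_rows", "data": {
  "plan": [
    [[1, 0, 0, -0.002, 0], [1, 0, 0, -0.004, 0], [1, 0, 0, -0.006, 0], [1, 0, 0, -0.008, 0], [1, 0, 0, -0.008, 0], [1, 0, 0, -0.008, 0]]
  ]
}}

```text
t: 9.03
tool_pos: [0.5251, -0.2615, 0.0439]
orientation: [-1.912, -2.493, 0.0]
force: [0.6, 0.4, -1.2]
opening: 0.0157
gripper_force: 15.0
```

Request:
{"op": "send_rows", "data": {
  "plan": [
    [[1, 0, 0, -0.003, 0], [1, 0, 0, -0.005, 0], [1, 0, 0, -0.007, 0], [1, 0, 0, -0.007, 0], [1, 0, 0, -0.007, 0]]
  ]
}}

```text
t: 9.45
tool_pos: [0.5252, -0.2615, 0.0426]
orientation: [-1.912, -2.493, -0.0]
force: [-0.1, 0.4, -0.1]
opening: 0.0155
gripper_force: 15.0
```

Request:
{"op": "send_rows", "data": {
  "plan": [
    [[1, 0, 0, -0.003, 0], [1, 0, 0, -0.005, 0], [1, 0, 0, -0.005, 0], [1, 0, 0, -0.005, 0]]
  ]
}}

```text
t: 9.78
tool_pos: [0.5254, -0.2616, 0.0426]
orientation: [1.911, 2.493, -0.0]
force: [-3.4, 2.3, 7.0]
opening: 0.0157
gripper_force: 15.0
```

Contact at 7 N. I'll ease off slightly, then release and retreat.

Request:
{"op": "send_rows", "data": {
  "plan": [
    [[1, 0, 0, 0.003, 0], [1, 0, 0, 0.003, 0], [0.3, 0, 0, 0.003, 0], [0.3, 0, 0, 0.003, 0], [0.3, 0, 0, 0.003, 0], [0.3, 0, 0, 0.003, 0], [0.3, 0, 0, 0.003, 0], [0.3, 0, 0, 0.003, 0], [0.3, 0, 0, 0.003, 0], [0.3, 0, 0, 0.003, 0]]
  ]
}}

```text
t: 10.62
tool_pos: [0.5252, -0.2615, 0.0422]
orientation: [-1.912, -2.493, -0.0]
force: [0.5, 0.5, 0.5]
opening: 0.0323
gripper_force: 0.0
```

Request:
{"op": "send_rows", "data": {
  "plan": [
    [[0.3, 0, 0, 0.05, 0], [0.3, 0, 0, 0.12, 0], [0.3, 0, 0, 0.22, 0], [0.3, 0, 0, 0.35, 0], [0.3, 0, 0, 0.5, 0], [0.3, 0, 0, 0.6, 0], [0.3, 0, 0, 0.6, 0], [0.3, 0, 0, 0.6, 0]]
  ]
}}

```text
t: 11.28
tool_pos: [0.5264, -0.2622, 0.1648]
orientation: [1.909, 2.49, 0.001]
force: [-0.2, -0.5, -1.4]
opening: 0.0321
gripper_force: 0.0
```

```bash
python3 - <<'E'
from h import *
s=telemetry.read_state(); print(s["t"],s["tool_pos"],s["opening"])
for n in("scene","side"):
    im,d,P=cloud(n); H,S,V=hsvof(im); X,Y,Z=[P[...,i] for i in range(3)]
    B=(X>.3)&(X<.8)&(Y<.45)&(Y>-.5); teal=(H>80)&(H<98)&(S>100)&(V>30)
    blobs(P,n+" teal",teal&B&(Y<-.1),15)
    blobs(P,n+" green",(H>45)&(H<80)&(S>120)&B&(Z>.05)&(Z<.07),15)
    cv2.imwrite(f"pics/{n}2.png",im)
    if n=="scene": a=cv2.resize(im[170:320,170:370],None,fx=4,fy=4,interpolation=cv2.INTER_CUBIC); cv2.imwrite("pics/crop2.png",a)
E
```

```text
11.2833 [ 0.52637569 -0.26219436  0.16483172] 0.032097025511287444
scene teal [224. 263.] 390 med [ 0.5359 -0.2636  0.0171] z [0.0055 0.0625] [ 0.528  -0.2636] [0.0668 0.0483] 14.4
scene green [309. 201.] 70 med [0.5008 0.0275 0.057 ] z [0.051  0.0602] [0.4996 0.0287] [0.0265 0.0249] 60.6
side teal [368. 157.] 225 med [ 0.5182 -0.2479  0.0175] z [0.0069 0.0631] [ 0.522  -0.2564] [0.0658 0.0582] 16.6
side green [326. 191.] 53 med [0.494  0.0367 0.0571] z [0.0504 0.0607] [0.494  0.0338] [0.0256 0.0241] 85.4
```

View pics/crop2.png

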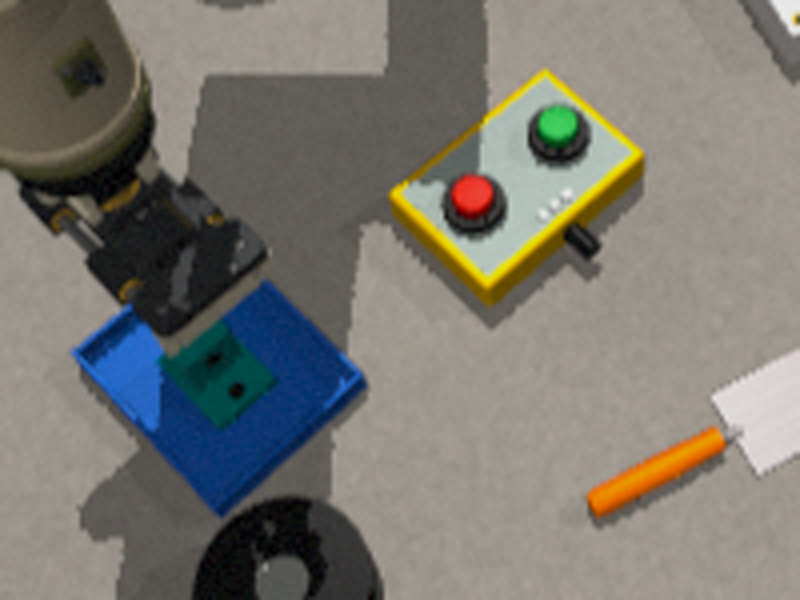

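The crop shows the bracket standing upright in the tray (218,375), released. Green is at (558,130) and red at (473,197), clear of each other. Next I close the fingers, move towards green and refine with the wrist camera.

Request:
{"op": "send_rows", "data": {
  "plan": [
    [[1, -0.05, 0.2, 0, 0], [1, -0.1, 0.4, 0, 0], [1, -0.12, 0.6, 0, 0], [1, -0.14, 0.8, 0, 0], [1, -0.14, 0.95, 0, 0], [1, -0.14, 1, 0, 0], [1, -0.14, 1, 0, 0], [1, -0.14, 1, 0, 0], [1, -0.14, 1, 0, 0], [1, -0.14, 1, 0, 0]]
  ]
}}

```text
t: 12.22
tool_pos: [0.4971, -0.0629, 0.1618]
orientation: [-1.913, -2.491, 0.001]
force: [-0.0, 0.6, 0.8]
opening: 0.0005
gripper_force: 0.0
```

```bash
python3 - <<'E'
from h import *
im,d,P,s=wcloud(); H,S,V=hsvof(im); Z=P[...,2]
print(s["t"],s["tool_pos"],s["opening"])
blobs(P,"green",(H>45)&(H<80)&(S>120)&(Z>.055)&(Z<.062)); blobs(P,"red",((H<6)|(H>174))&(S>150)&(Z>.055)&(Z<.062))
E
```

```text
12.2167 [ 0.49711972 -0.06294653  0.1618492 ] 0.0004939335470859409
green [348.  97.] 998 med [0.4982 0.0287 0.0582] z [0.0561 0.0597] [0.4984 0.0291] [0.0287 0.0282] 16.1
red [344. 196.] 874 med [ 0.5175 -0.052   0.0581] z [0.0557 0.0596] [ 0.5178 -0.0525] [0.0287 0.029 ] 34.2
```

Request:
{"op": "send_rows", "data": {
  "plan": [
    [[1, 0.006, 0.15, 0, 0], [1, 0.006, 0.3, 0, 0], [1, 0.006, 0.43, 0, 0], [1, 0.006, 0.46, 0, 0], [1, 0.006, 0.46, -0.1, 0], [1, 0.006, 0.46, -0.2, 0], [1, 0.006, 0.46, -0.3, 0], [1, 0.006, 0.46, -0.38, 0], [1, 0.006, 0.46, -0.41, 0], [1, 0.006, 0.46, -0.41, 0], [1, 0.006, 0.46, -0.41, 0]]
  ]
}}

```text
t: 13.18
tool_pos: [0.4986, 0.0298, 0.0806]
orientation: [-1.913, -2.492, 0.0]
force: [0.4, -0.6, 0.3]
opening: 0.0004
gripper_force: 0.0
```

Request:
{"op": "send_rows", "data": {
  "plan": [
    [[1, 0, 0, -0.01, 0], [1, 0, 0, -0.02, 0], [1, 0, 0, -0.03, 0], [1, 0, 0, -0.04, 0], [1, 0, 0, -0.05, 0], [1, 0, 0, -0.055, 0], [1, 0, 0, -0.055, 0], [1, 0, 0, -0.055, 0]]
  ]
}}

```text
t: 13.85
tool_pos: [0.4992, 0.0304, 0.0698]
orientation: [1.911, 2.492, 0.001]
force: [2.4, -1.5, 4.4]
opening: 0.0007
gripper_force: 2.0
```

Pressing on (4.4 N so far); the bottom stop should show as a force rise above 5 N.

Request:
{"op": "send_rows", "data": {
  "plan": [
    [[1, 0, 0, -0.004, 0], [1, 0, 0, -0.008, 0], [1, 0, 0, -0.01, 0], [1, 0, 0, -0.01, 0], [1, 0, 0, -0.01, 0]]
  ]
}}

```text
t: 14.27
tool_pos: [0.4992, 0.0304, 0.0682]
orientation: [1.911, 2.492, 0.001]
force: [2.4, -1.4, 9.6]
opening: 0.0005
gripper_force: 4.8
```

Request:
{"op": "send_rows", "data": {
  "plan": [
    [[1, 0, 0, -0.003, 0], [1, 0, 0, -0.003, 0], [1, 0, 0, -0.003, 0]]
  ]
}}

```text
t: 14.52
tool_pos: [0.4992, 0.0304, 0.0681]
orientation: [1.911, 2.492, 0.001]
force: [-1.8, -0.4, 14.7]
opening: 0.0003
gripper_force: 7.3
```

Request:
{"op": "send_rows", "data": {
  "plan": [
    [[1, 0, 0, 0.03, 0], [1, 0, 0, 0.07, 0], [1, 0, 0, 0.15, 0], [1, 0, 0, 0.3, 0], [1, 0, 0, 0.5, 0], [1, 0, 0, 0.6, 0], [1, 0, 0, 0.6, 0], [1, 0, 0, 0.6, 0], [1, 0, 0, 0.6, 0]]
  ]
}}

```text
t: 15.27
tool_pos: [0.4973, 0.0306, 0.1853]
orientation: [-1.91, -2.491, 0.002]
force: [0.1, -0.6, -0.9]
opening: 0.0003
gripper_force: 0.0
```

```bash
python3 - <<'E'
from h import *
s=telemetry.read_state(); print(s["t"],s["tool_pos"],s["force"])
for n in("scene","side"):
    im,d,P=cloud(n); H,S,V=hsvof(im); X,Y,Z=[P[...,i] for i in range(3)]
    B=(X>.3)&(X<.8)&(Y<.45)&(Y>-.5); teal=(H>80)&(H<98)&(S>100)&(V>30)
    blobs(P,n+" teal",teal&B&(Y<-.1),15)
    blobs(P,n+" green",(H>45)&(H<80)&(S>120)&B&(Z>.04)&(Z<.07),15)
    blobs(P,n+" red",((H<6)|(H>174))&(S>150)&B&(Z>.04)&(Z<.07),15)
    cv2.imwrite(f"pics/{n}3.png",im)
E
```

```text
15.2667 [0.49730697 0.0306456  0.18525458] [ 0.11613449 -0.61528183 -0.89912855]
scene teal [224. 262.] 418 med [ 0.5348 -0.2636  0.0173] z [0.0061 0.0626] [ 0.5271 -0.264 ] [0.0706 0.0478] 16.3
scene green [309. 201.] 87 med [0.5011 0.026  0.0566] z [0.0441 0.0604] [0.4989 0.0277] [0.0281 0.0275] 5.4
scene red [288. 219.] 105 med [ 0.5208 -0.0556  0.0555] z [0.0456 0.0601] [ 0.5198 -0.0557] [0.0316 0.0279] 63.0
side teal [368. 157.] 222 med [ 0.5185 -0.2486  0.0174] z [0.0086 0.0622] [ 0.5229 -0.259 ] [0.0675 0.0537] 14.0
side green [326. 191.] 67 med [0.4927 0.0366 0.0561] z [0.0452 0.061 ] [0.4954 0.0334] [0.0279 0.0255] 42.0
side red [336. 177.] 58 med [ 0.5124 -0.044   0.0569] z [0.0445 0.0613] [ 0.5129 -0.0494] [0.0311 0.0276] 40.8
```

View pics/side3.png

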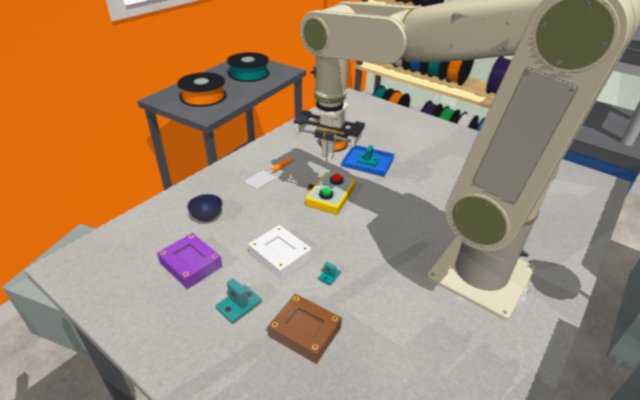

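The mould (280,247) is empty, the bracket stands in the tray (368,157), green (326,191) is back up, and nothing else has moved. The arm is clear, so I'm handing in.

```bash
python3 -c "
from plant import order; print(order.close_job())"
```

```text
the job is handed in; nothing more can be done
None
```

The job is handed in at about 15 s of the 56 s limit: the teal bracket stands upright and released in the blue tray, the green start button was then pressed to its stop and sprang back up, and I touched neither the red stop button nor the bowl, spool or scraper.

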